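Refit the access cover of a filter box

TASK

Refit the blue access cover of the grey filter box: lay the cover across the frame so that the box's black wing fastener comes up through the cover's slot, let go of it, then turn the wing a quarter turn clockwise until its white line meets the yellow marks on the cover. The gasket still lifts the other end of the cover: press that end down flush against the frame and finish while still holding it there, so that I can put the screw in. Do not disturb the glassware and the other things on the bench.

Things in the scene. Friction and masses are not known exactly. Their poses are not given: they have to be found in the camera images.
- filter_box: grey filter box 120 x 220 mm, fixed, origin under its centre. y: along the box, from the screw end to the wing end; x: across it (two capped hose ports on the +x side); z up. Its metal frame face is 70 mm high. A thin folded edge, 9 mm above the face and leaning slightly outward, stands all round it and guides the cover in, with 5 mm play at its foot
- frame_wing_end (a point): point on the frame's top face on the axis of the wing fastener, 70 mm above the bench, 80 mm from the box's middle along its +y. Axes as the box
- frame_screw_end (a point): point on the frame's top face at the other end, 80 mm from the box's middle along its -y, 8 mm inward of the threaded hole. Axes as the box
- gasket_b (a joint): how far the screw end of the black rubber gasket is squeezed, m: 0 = free, standing 4 mm above the frame face; 0.004 = cover on metal. It gives like a spring, from 2 N up, 5.2 N at 4 mm. It lies 58 mm from the box's middle; the gasket at the wing end is alike. It carries the cover's weight without giving much
- wing_fastener (a joint): angle of the wing about its upright axis, grows clockwise seen from above: 0 = open (wing across the box, passes through the cover's slot), 1.57 = locked, at a stop (wing along the box, over both edges of the slot). Starts at 0 to 0.12. A cam: the wing sinks 5 mm, evenly, over the quarter turn and draws that end of the cover down. Stays where left; 0.1 N m turns it
- wing_grip (a point): middle of the fastener's black wing: 34 mm long (own x), 10 mm thick (own y), 23 mm high, rounded top with a white line along it. Open, its underside is 10.5 mm, this point 22 mm and its top 33.5 mm above the frame face; the top of a cover laid on the gasket is 9 mm above that face. It stands on an 8 mm stud. z up
- cover_handle (a point): middle of the black grip bar of the loose cover, 34.5 mm above its underside. Cover: blue plate 100 x 200 x 5 mm, about 300 g, lying flat, handle up. Bar 76 mm long (cover's x), 12 mm thick (y), 13 mm high, 23 mm free below it. Cover's axes: y along the plate towards the slot, z up; parallel to the box's axes when laid right
- cover_slot (a point): centre of the cover's slot at its underside, 80 mm from the handle along the cover's +y; slot 42 mm (x) by 20 mm (y), right through, a yellow mark on either side of it in y. Axes as the cover. Belongs over frame_wing_end
- cover_screw_end (a point): point at the cover's underside 80 mm from the handle along its -y, 8 mm inward of the screw hole; plate 5 mm thick with a flat top to press on. Axes as the cover. Belongs over frame_screw_end: 4 to 5 mm above it on the gasket, 0 pressed home
- reagent_bottle: bystander: brown bottle with black cap, 49 x 48 x 89 mm, origin under its centre
- beaker: bystander: beaker 54 x 58 x 71 mm, origin under its centre
- small_beaker: bystander: beaker 46 x 49 x 59 mm, origin under its centre
- weighing_tin: bystander: round tin 52 x 52 x 28 mm, origin under its centre
- crucible: bystander: white crucible 41 x 41 x 33 mm, origin under its centre
- stopwatch: bystander: dark stopwatch 67 x 58 x 19 mm, lying, origin under its centre

How it is judged (in metres and radians):
On the way, in this order (a step that is already met when the one before it is completed fails the run):
1. the cover lies on the gasket across the frame, the wing up through its slot, let go (horizontal distance between cover_slot and frame_wing_end below 0.009 m and horizontal distance between cover_screw_end and frame_screw_end below 0.009 m and z of cover_slot in the frame of frame_wing_end below 0.007 m and z of cover_screw_end in the frame of frame_screw_end below 0.007 m and contact force between the fingers and cover below 0.3 N), for 0.2 s.
2. the wing is turned until its line meets the marks (value of joint wing_fastener above 1.35 rad and z of cover_slot in the frame of frame_wing_end below 0.003 m), for 0.2 s.
At the end, for the whole second after the job is handed in: The wing is locked (turned past 1.35 rad), the cover lies within 9 mm of its place, its wing end drawn down to less than 3 mm above the frame and its screw end held pressed by the robot (more than 2 N) to less than 1.5 mm above the frame, at rest (all of step 2 and horizontal distance between cover_slot and frame_wing_end below 0.009 m and horizontal distance between cover_screw_end and frame_screw_end below 0.009 m and z of cover_screw_end in the frame of frame_screw_end below 0.0015 m and contact force between any of the fingers, the arm and cover above 2 N and linear speed of cover below 0.02 m/s); the arm keeps its last pose, push and grip.
It fails at once if a bystander is moved by more than 30 mm (distance of any of reagent_bottle, beaker, small_beaker, weighing_tin, crucible, stopwatch from where it was at the start of the episode above 0.03 m).
It also fails if it takes over 54 s, if anything falls off the work surface, if the arm or the gripper's body presses on something with over 40 N, if the wrist force passes 120 N, or if a joint passes its speed limit or range.

ROBOT

A 6-joint arm with a two-finger parallel gripper is mounted at the origin on a cart in front of the work surface, level with it; the furniture and walls round the work are solid. World frame = base frame: x ahead of the robot, y to its left, z up, the work surface at z = 0. Lengths are in mm, angles in rad, forces in N, time in s.
With the tool pointing down it reaches from about 350 to 775 mm from the base axis. Payload 5.5 kg.
Tool frame: the origin (TCP) lies on the mounting face of the last link; the fingertips stand 173 mm ahead of it and the grasp point (between the pads) lies 155 mm ahead of it; z points along the fingers, y is the direction in which the jaws open and shut (so a half turn about z gives the same grasp; the last joint's range is limited). The gripper opens to 85 mm and grips with 20 to 120 N. Pads are 22 mm wide; open, the fingers measure 114 mm over their backs; the gripper's body (76 mm by 85 mm) begins 54 mm behind the grasp point. The pads swing forward as they close: fully open they stand 13 mm farther back than shut.
Start: joints at [1.184, 0.313, 0.046, 1.304, 0, 1.431], TCP at [140.49, 557.598, 404.723] pointing down, gripper open.
Joint ranges: [-2.76, 2.76], [-0.86, 1.69], [-1.03, 1.26], [-2.2, 2.34], [-1.47, 1.5], [-3.14, 3.14]. Speed limits (rad/s): [2.57, 2.57, 3.14, 3.14, 3.14, 3.14].

INTERFACE

Orientations are given as a unit quaternion [x, y, z, w].
In Python, from plant import env, read_camera gives the robot as it stands.
- The arm moves only by the tool send_rows, never from a script. Its argument "plan" is a list of rows, each an object of numbers: "tx", "ty", "tz": the shift along the tool's x, y, z in m; "yaw": the turn about the tool's z in units of 8 degrees (1.0 is 8 degrees). A call has 1 to 20 rows; each row is the pose to reach, as a shift and turn from the pose commanded when the call began, along the tool's axes at that moment; what a row does not reach only later rows make up. A row lasts 1/8 s, in which the tool goes at most 62.5 mm and 10.7 degrees, less where a joint would pass 70% of its speed; a pose out of reach is approached as far as the arm can. A call with a gripper value outside its range is refused whole. "hand" is the opening, from 0 (shut) to 1 (fully open), set as the call begins (left out, the last holds). The fingers move at their own pace and stop on an object; the grip force is fixed at half the most. Time passes only in rows, so rows that repeat a pose let the fingers close. It gives the time, the measured TCP pose, the force and the opening at its end, in the units of the state.
- env.get_obs(): the state, without advancing time (a new reading comes with each control period).
- read_camera(name): name is "side" or "top"; returns a dict with "image" (420x560x3 uint8, red, green, blue), "K" (3x3 intrinsics, pixels), "distortion" ([k1, k2, p1, p2, k3] as OpenCV has them; the pictures are not rectified), "R" (3x3) and "t" (3): a world point X has camera coordinates R X + t. Camera axes: x right, y down, z forward; pixel columns grow to the right and rows downward; lengths in mm; the calibration is good to about 2 mm. A picture is of the moment at which its call begins. There is no depth.
- env.job_done(): hands the job in, once; it reports no verdict.
The state is a dict: "clock": time; "qpos": joint angles; "joint_vel": joint speeds; "joint_torque": joint torques, N m; "position": TCP position; "tool_rot": TCP orientation; "contact_force": force on the tool from outside, world axes, zero at the start; "moment": the same for the moment, N m; "grip_width": opening from 0.0 (shut) to 1.0 (fully open).
Only numpy, scipy, OpenCV 4.12 (cv2) and the standard library are available. Lean on these libraries where they do the work, as an engineer would, in place of code of your own. Each camera call takes 0.05 s, during which the arm holds its last target.

## Working session

There is one attempt and no reset: what is moved stays moved. The work goes in short steps, Python scripts to look and compute and a tool call to move; the robot and the scene stay as the last step left them, time stands still between calls to the robot, and variables do not carry over. Pictures are saved under pics/ and viewed, and the job is handed in when it is done.

Besides the shell and the picture viewer there is one more tool, called after "Call:" by a JSON object that holds its "method" and its "body". send_rows: Moves the arm, as the interface text tells. Its arguments: {"type":"object","properties":{"plan":{"type":"array","items":{"type":"object","properties":{"tx":{"type":"number"},"ty":{"type":"number"},"tz":{"type":"number"},"yaw":{"type":"number"}}}},"hand":{"type":"number"}},"required":["plan"]}

```bash
mkdir -p pics; ls
python3 - <<'E'
from plant import env, read_camera
import cv2
o=env.get_obs()
for k,v in o.items(): print(k,v)
for n in("side","top"):
    c=read_camera(n)
    cv2.imwrite(f"pics/{n}0.png",c["image"][:,:,::-1])
    print(n,c["K"],c["distortion"],c["R"],c["t"])
E
```

```text
pics
clock 0.0
qpos [1.18436822e+00 3.13980904e-01 4.49832141e-02 1.30356874e+00
 1.31608241e-05 1.43123055e+00]
joint_vel [ 1.81150097e-03  1.24305356e-03 -7.68677966e-04  1.62682919e-03
  2.99542606e-04 -2.12349965e-05]
joint_torque [-2.24022392e-04 -4.80628610e+01  2.98530883e+01  1.94159296e-02
 -1.58665426e-05  2.99879886e-06]
position [140.42440291 557.39239739 403.82139918]
tool_rot [ 1.23117943e-01  9.92391651e-01 -8.52907748e-04 -2.36445760e-04]
contact_force [ 0.18829538  0.58948754 -0.1902155 ]
moment [-0.00984246 -0.06203321  0.02287222]
grip_width 1.0022243470812826
side [[463.60840586   0.         285.69633932]
 [  0.         463.60840586 208.8290718 ]
 [  0.           0.           1.        ]] [0.03331225 0.         0.         0.         0.        ] [[ 0.98577646 -0.16771298  0.01082237]
 [-0.09910739 -0.63212035 -0.76850607]
 [ 0.13572948  0.75650262 -0.63975096]] [-638.92567277  140.18500345 1183.66829175]
top [[442.84196744   0.         273.03904124]
 [  0.         442.84196744 210.88164519]
 [  0.           0.           1.        ]] [-0.04177106  0.          0.          0.          0.        ] [[-1.24792420e-04 -9.99681139e-01 -2.52508267e-02]
 [-9.80971270e-01  5.02490022e-03 -1.94087911e-01]
 [ 1.94152907e-01  2.47461148e-02 -9.80659104e-01]] [  38.04521095  630.98351227 1311.22473222]
```

View pics/side0.png

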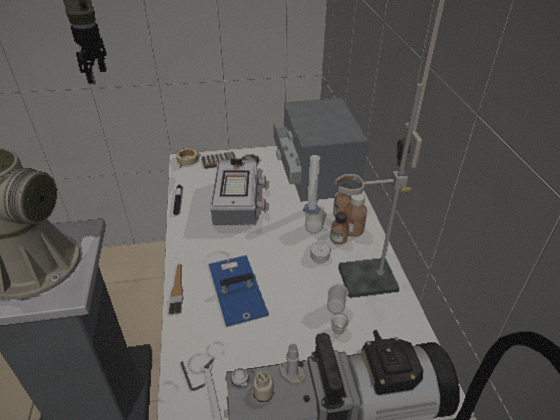

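View pics/top0.png

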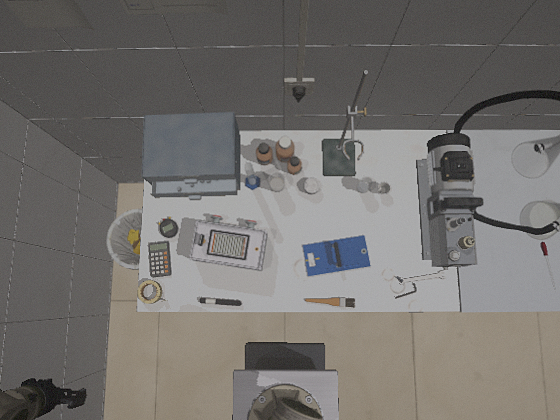

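The side view shows the cover at about (238,290), the box at about (236,190) and the base at left. In the top view the cover is at (336,256), the box at (228,244), and the arm is parked bottom-left. I'll enlarge both.

```bash
cat > h.py <<'E'
import numpy as np, cv2, json
from plant import env, read_camera
def ray(c,u,v):
    p=cv2.undistortPoints(np.array([[[u,v]]],float),c["K"],np.array(c["distortion"]))[0,0]
    R=np.array(c["R"]);t=np.array(c["t"]).ravel()
    return -R.T@t, R.T@np.array([p[0],p[1],1])
def at(c,u,v,z):
    o,d=ray(c,u,v); return o+d*(z-o[2])/d[2]
def proj(c,X):
    R=np.array(c["R"])
    p,_=cv2.projectPoints(np.atleast_2d(np.array(X,float)),cv2.Rodrigues(R)[0],np.array(c["t"],float).ravel(),c["K"],np.array(c["distortion"]))
    return p.reshape(-1,2)
def tri(c1,p1,c2,p2):
    o1,d1=ray(c1,*p1);o2,d2=ray(c2,*p2)
    s=np.linalg.lstsq(np.c_[d1,-d2],o2-o1,rcond=None)[0]
    a=o1+s[0]*d1;b=o2+s[1]*d2
    return (a+b)/2,np.linalg.norm(a-b)
def crop(img,x0,y0,w,h,k,name):
    im=cv2.resize(img[y0:y0+h,x0:x0+w,::-1],None,fx=k,fy=k,interpolation=cv2.INTER_CUBIC)
    for i in range(0,w,10):
        cv2.line(im,(i*k,0),(i*k,6 if i%50 else 14),(0,255,0),1)
        if i%20==0: cv2.putText(im,str(x0+i),(i*k,24),0,.4,(0,255,0),1)
    for i in range(0,h,10):
        cv2.line(im,(0,i*k),(6,i*k),(0,255,0),1)
        if i%20==0: cv2.putText(im,str(y0+i),(8,i*k+4),0,.4,(0,255,0),1)
    cv2.imwrite("pics/"+name,im)
E
python3 - <<'E'
from h import *
import pickle
for n in("side","top"):
    c=read_camera(n); pickle.dump(c,open(n+"0.pkl","wb"))
    if n=="top":
        crop(c["image"],170,205,110,75,7,"topbox.png"); crop(c["image"],290,225,90,60,8,"topcov.png")
    else:
        crop(c["image"],200,145,75,85,7,"sidebox.png"); crop(c["image"],200,245,75,85,7,"sidecov.png")
E
```

```text
(no output)
```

View pics/topbox.png

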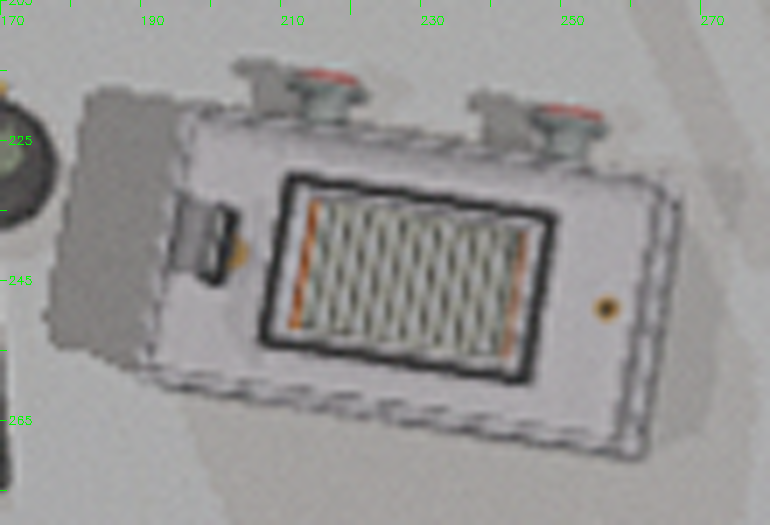

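View pics/topcov.png

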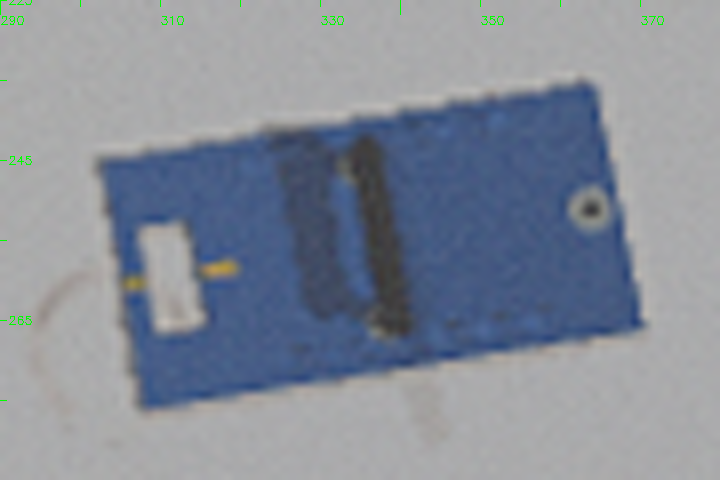

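View pics/sidebox.png

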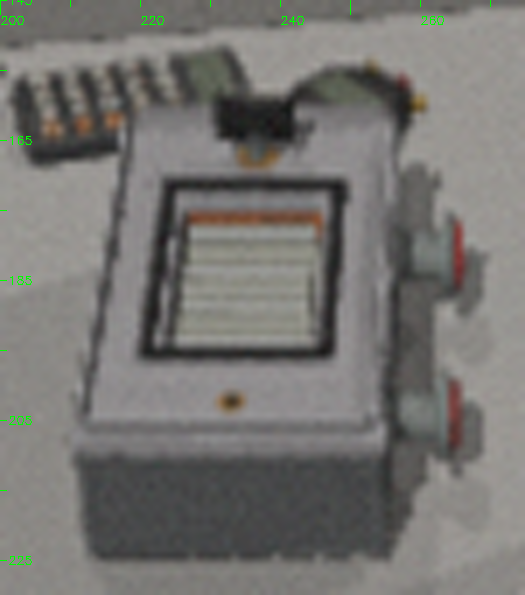

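View pics/sidecov.png

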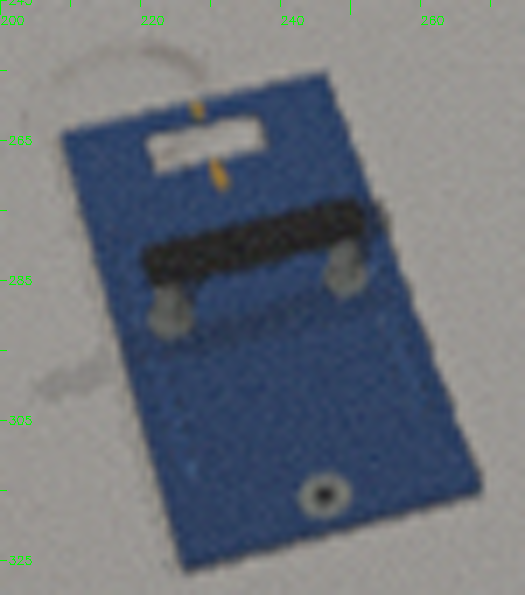

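Both parts are clear in the crops. Next I fit their planar poses with least squares over corner picks from both cameras.

```bash
cat > fit.py <<'E'
from h import *
import pickle
from scipy.optimize import least_squares
T=pickle.load(open("top0.pkl","rb"));S=pickle.load(open("side0.pkl","rb"))
def fit(obs,p0,extra=0):
    def world(p,L):
        L=np.array(L,float);c,s=np.cos(p[2]),np.sin(p[2])
        return np.c_[p[0]+c*L[:,0]-s*L[:,1],p[1]+s*L[:,0]+c*L[:,1],L[:,2]]
    def res(p):
        return np.concatenate([(proj(c,world(p,mk(p)))-px).ravel() for c,mk,px in obs])
    r=least_squares(res,p0,loss="soft_l1"); return r,res(r.x)
P=lambda x0,y0,k,l:np.array([(x0+a/k-.5+.5/k,y0+b/k-.5+.5/k) for a,b in l])
if __name__=="__main__":
    cov=lambda l:(lambda p:l)
    h=(0,-88,5)
    tl=[(50,100,5),(50,-100,5),(-50,-100,5),(-50,100,5),h,(21,90,5),(21,70,5),(-21,70,5),(-21,90,5)]
    tp=P(290,225,8,[(100,159),(594,85),(642,326),(143,408),(591,208),(138,226),(186,220),(205,325),(155,333)])
    sl=[(-50,100,5),(50,100,5),(50,-100,5),(-50,-100,5),h]
    sp=P(200,245,7,[(63,132),(325,72),(482,492),(186,572),(324,495)])
    for o in ([(T,cov(tl),tp)],[(S,cov(sl),sp)],[(T,cov(tl),tp),(S,cov(sl),sp)]):
        r,e=fit(o,[500,-100,0.]); print("cover",r.x,np.abs(e).max(),np.round(e,1)[:40])
    # box: params x,y,yaw, gasket half width gx, gasket half len gy
    hb=(0,-88,70)
    mt=lambda p:[(p[3],p[4],74),(p[3],-p[4],74),(-p[3],-p[4],74),(-p[3],p[4],74),hb]
    ms=lambda p:[(-p[3],p[4],74),(p[3],p[4],74),(p[3],-p[4],74),(-p[3],-p[4],74),hb]
    tp=P(170,205,7,[(289,175),(557,213),(530,382),(261,345),(606,308)])
    sp=P(200,145,7,[(165,180),(347,180),(331,355),(141,355),(231,401)])
    for o in ([(T,mt,tp)],[(S,ms,sp)],[(T,mt,tp),(S,ms,sp)]):
        r,e=fit(o,[500,200,0.,35,58]); print("box",r.x,np.abs(e).max(),np.round(e,1))
    print(-np.array(T["R"]).T@T["t"],-np.array(S["R"]).T@S["t"])
E
python3 fit.py
```

```text
cover [ 4.99031385e+02 -1.60980645e+02  1.54283926e-01] 0.5772251461665974 [-0.   0.   0.1 -0.6  0.2  0.4 -0.1  0.2 -0.2  0.1 -0.1  0.1  0.1 -0.1
 -0.  -0.1 -0.  -0.1]
cover [ 5.00064085e+02 -1.64559348e+02  1.54720150e-01] 0.6689153012513884 [-0.3  0.2  0.3  0.1  0.2 -0.4 -0.4 -0.4  0.2  0.7]
cover [ 4.99576794e+02 -1.62097814e+02  1.55962670e-01] 1.2958313643472366 [ 0.3 -0.1  0.4 -0.8  0.6  0.2  0.3  0.1  0.1 -0.1  0.2  0.   0.4 -0.2
  0.4 -0.2  0.4 -0.2 -0.6 -0.5 -0.  -0.6 -0.1 -1.3 -0.6 -1.3 -0.  -0.2]
box [ 5.25807976e+02  1.73382146e+02 -1.42776297e-01  3.73392058e+01
  5.92617576e+01] 0.4198610175056956 [-0.   0.1 -0.2 -0.  -0.1  0.1 -0.2 -0.1  0.4 -0. ]
box [ 5.27420632e+02  1.70516294e+02 -1.53438400e-01  3.81248697e+01
  6.03977067e+01] 0.6402488751874955 [ 0.2 -0.2 -0.2 -0.1  0.1 -0.2 -0.2 -0.1  0.1  0.6]
box [ 5.26646876e+02  1.72596461e+02 -1.47249461e-01  3.77265862e+01
  5.95921865e+01] 0.8159979116000784 [ 0.2 -0.4  0.3 -0.3  0.2  0.1 -0.1 -0.4  0.7 -0.2 -0.1 -0.3 -0.8 -0.4
 -0.2 -0.8 -0.2 -0.7 -0.1  0.2]
[ 364.40335194    2.41473287 1409.29141606] [ 483.07257616 -913.99049877  871.90064213]
```

```bash
cat > go.py <<'E'
import sys,numpy as np
from plant import env
# usage: go.py cx cy cz cpsi  then targets "x,y,z,psi" ; prints tool-frame shifts from commanded pose c
o=env.get_obs();q=o["tool_rot"];psi=np.degrees(2*np.arctan2(q[1],q[0]))%360
print("clock",round(o["clock"],2),"meas",np.round(o["position"],1),"psi",round(psi,2),"F",np.round(o["contact_force"],1),"grip",round(o["grip_width"],3))
c=list(map(float,sys.argv[1].split(",")))
a=np.radians(c[3]);X=np.array([np.cos(a),np.sin(a),0]);Y=np.array([np.sin(a),-np.cos(a),0])
for s in sys.argv[2:]:
    t=list(map(float,s.split(",")));d=np.array(t[:3])-c[:3]
    print(s,"->",np.round([d@X/1e3,d@Y/1e3,-d[2]/1e3],4),"yaw",round((c[3]-t[3])/8,3))
E
python3 go.py 140.49,557.598,404.723,165.85 420,250,400,177 499.3,-161.5,260,188.9 499.3,-161.5,189.5,188.9
```

```text
clock 0.2 meas [140.4 557.5 404.1] psi 165.86 F [-0.7 -0.5 -0.2] grip 0.998
420,250,400,177 -> [-0.3462 -0.2299  0.0047] yaw -1.394
499.3,-161.5,260,188.9 -> [-0.5237 -0.6096  0.1447] yaw -2.881
499.3,-161.5,189.5,188.9 -> [-0.5237 -0.6096  0.2152] yaw -2.881
```

Call:
{"method": "send_rows", "body": {"plan": [{"tx": -0.346, "ty": -0.23, "tz": 0.005, "yaw": -1.4}, {"tx": -0.346, "ty": -0.23, "tz": 0.005, "yaw": -1.4}, {"tx": -0.346, "ty": -0.23, "tz": 0.005, "yaw": -1.4}, {"tx": -0.346, "ty": -0.23, "tz": 0.005, "yaw": -1.4}, {"tx": -0.346, "ty": -0.23, "tz": 0.005, "yaw": -1.4}, {"tx": -0.346, "ty": -0.23, "tz": 0.005, "yaw": -1.4}, {"tx": -0.346, "ty": -0.23, "tz": 0.005, "yaw": -1.4}, {"tx": -0.524, "ty": -0.61, "tz": 0.145, "yaw": -2.88}, {"tx": -0.524, "ty": -0.61, "tz": 0.145, "yaw": -2.88}, {"tx": -0.524, "ty": -0.61, "tz": 0.145, "yaw": -2.88}, {"tx": -0.524, "ty": -0.61, "tz": 0.145, "yaw": -2.88}, {"tx": -0.524, "ty": -0.61, "tz": 0.145, "yaw": -2.88}, {"tx": -0.524, "ty": -0.61, "tz": 0.145, "yaw": -2.88}, {"tx": -0.524, "ty": -0.61, "tz": 0.145, "yaw": -2.88}, {"tx": -0.524, "ty": -0.61, "tz": 0.145, "yaw": -2.88}, {"tx": -0.524, "ty": -0.61, "tz": 0.145, "yaw": -2.88}, {"tx": -0.524, "ty": -0.61, "tz": 0.145, "yaw": -2.88}], "hand": 1}}

```text
clock: 2.33
position: [499.4, -160.7, 260.0]
tool_rot: [-0.078, 0.997, 0.0, -0.0]
contact_force: [-0.4, 0.1, 0.8]
grip_width: 1.001
```

```bash
python3 go.py 499.3,-161.5,259.7,188.9 499.3,-161.5,189.5,188.9
python3 - <<'E'
from h import *
c=read_camera("side"); crop(c["image"],150,180,160,150,5,"s1.png")
E
```

```text
clock 2.33 meas [ 499.4 -160.7  260. ] psi 188.98 F [-0.4  0.1  0.8] grip 1.001
499.3,-161.5,189.5,188.9 -> [0.     0.     0.0702] yaw 0.0
```

View pics/s1.png

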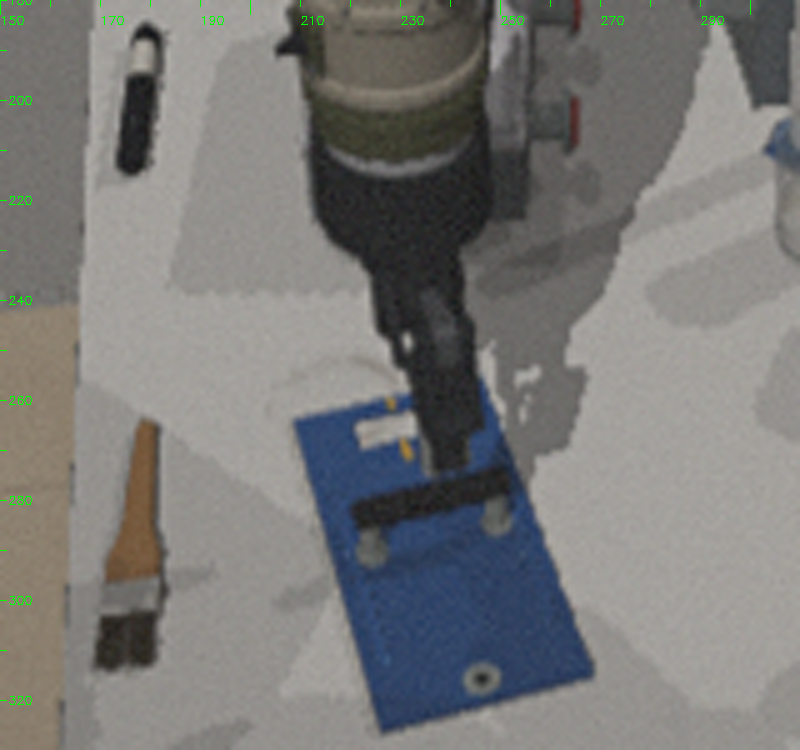

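The fingers straddle the bar, with the near tips at about (237,272), and the cover is undisturbed. I'll descend and then close.

Call:
{"method": "send_rows", "body": {"plan": [{"tz": 0.03}, {"tz": 0.055}, {"tz": 0.068}, {"tz": 0.07}, {"tz": 0.07}, {"tz": 0.07}]}}

```text
invalid input at $.plan[0]: expected keys tx, ty, tz, yaw
```

```bash
python3 go.py 499.3,-161.5,189.7,188.9
python3 - <<'E'
from h import *
c=read_camera("side"); crop(c["image"],190,210,100,120,5,"s2.png")
E
```

```text
clock 2.38 meas [ 499.5 -160.5  260.2] psi 189.01 F [-0.2 -0.2 -0.4] grip 1.0
```

View pics/s2.png

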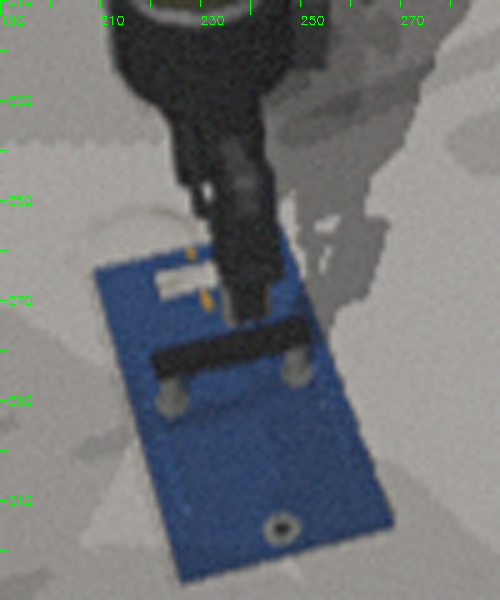

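The call was refused because every row needs all four keys, so nothing moved. I'll send it again.

Call:
{"method": "send_rows", "body": {"plan": [{"tx": 0, "ty": 0, "tz": 0.03, "yaw": 0}, {"tx": 0, "ty": 0, "tz": 0.055, "yaw": 0}, {"tx": 0, "ty": 0, "tz": 0.068, "yaw": 0}, {"tx": 0, "ty": 0, "tz": 0.07, "yaw": 0}, {"tx": 0, "ty": 0, "tz": 0.07, "yaw": 0}, {"tx": 0, "ty": 0, "tz": 0.07, "yaw": 0}]}}

```text
clock: 3.18
position: [500.1, -162.1, 190.7]
tool_rot: [-0.078, 0.997, -0.0, 0.001]
contact_force: [0.7, -0.4, -0.0]
grip_width: 0.998
```

```bash
python3 go.py 499.3,-161.5,189.7,188.9
python3 - <<'E'
from h import *
c=read_camera("side"); crop(c["image"],190,210,100,120,5,"s3.png")
E
```

```text
clock 3.17 meas [ 500.1 -162.1  190.7] psi 188.91 F [ 0.7 -0.4 -0. ] grip 0.998
```

View pics/s3.png

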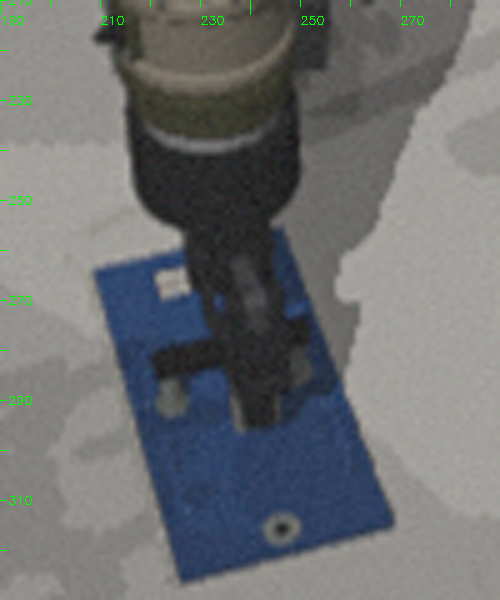

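The near finger is in front of the bar at about (240,292), roughly mid-bar, and the plate hasn't moved. Now I'll close.

Call:
{"method": "send_rows", "body": {"plan": [{"tx": 0, "ty": 0, "tz": 0, "yaw": 0}, {"tx": 0, "ty": 0, "tz": 0, "yaw": 0}, {"tx": 0, "ty": 0, "tz": 0, "yaw": 0}, {"tx": 0, "ty": 0, "tz": 0, "yaw": 0}, {"tx": 0, "ty": 0, "tz": 0, "yaw": 0}, {"tx": 0, "ty": 0, "tz": 0, "yaw": 0}, {"tx": 0, "ty": 0, "tz": 0, "yaw": 0}, {"tx": 0, "ty": 0, "tz": 0, "yaw": 0}], "hand": 0}}

```text
clock: 4.22
position: [499.7, -162.0, 189.9]
tool_rot: [-0.078, 0.997, -0.0, 0.0]
contact_force: [0.1, -0.2, 2.6]
grip_width: 0.129
```

Call:
{"method": "send_rows", "body": {"plan": [{"tx": 0, "ty": 0, "tz": -0.03, "yaw": 0}, {"tx": 0, "ty": 0, "tz": -0.08, "yaw": 0}, {"tx": 0, "ty": 0, "tz": -0.13, "yaw": 0}, {"tx": 0, "ty": 0, "tz": -0.15, "yaw": 0}, {"tx": 0, "ty": 0, "tz": -0.15, "yaw": 0}, {"tx": 0, "ty": 0, "tz": -0.15, "yaw": 0}]}}

```text
clock: 4.97
position: [499.0, -161.6, 337.9]
tool_rot: [-0.078, 0.997, 0.001, -0.001]
contact_force: [1.2, 0.1, -2.8]
grip_width: 0.121
```

```bash
python3 go.py 499.3,-161.5,339.7,188.9 526.2,173,340,171.6
python3 - <<'E'
from h import *
c=read_camera("side"); crop(c["image"],170,130,150,150,5,"s4.png")
E
```

```text
clock 4.97 meas [ 499.  -161.6  337.9] psi 188.9 F [ 1.2  0.1 -2.8] grip 0.121
526.2,173,340,171.6 -> [-7.830e-02  3.263e-01 -3.000e-04] yaw 2.163
```

View pics/s4.png

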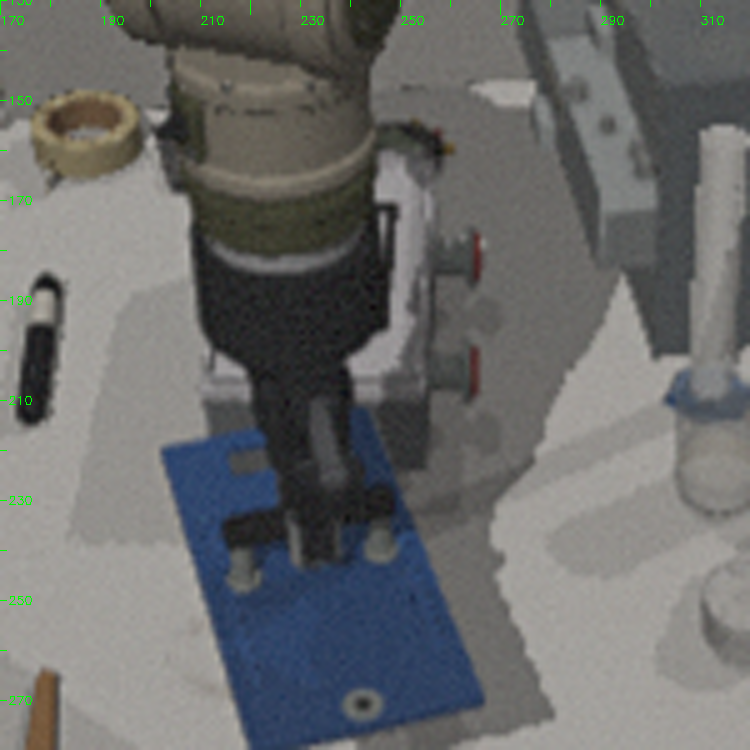

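The cover is held level at about (232,230). I'll carry it over the box.

Call:
{"method": "send_rows", "body": {"plan": [{"tx": -0.006, "ty": 0.025, "tz": 0, "yaw": 0.2}, {"tx": -0.017, "ty": 0.07, "tz": 0, "yaw": 0.5}, {"tx": -0.029, "ty": 0.12, "tz": 0, "yaw": 0.8}, {"tx": -0.041, "ty": 0.17, "tz": 0, "yaw": 1.1}, {"tx": -0.053, "ty": 0.22, "tz": 0, "yaw": 1.45}, {"tx": -0.065, "ty": 0.27, "tz": 0, "yaw": 1.8}, {"tx": -0.074, "ty": 0.31, "tz": 0, "yaw": 2.05}, {"tx": -0.078, "ty": 0.326, "tz": 0, "yaw": 2.17}, {"tx": -0.078, "ty": 0.326, "tz": 0.02, "yaw": 2.17}, {"tx": -0.078, "ty": 0.326, "tz": 0.03, "yaw": 2.17}, {"tx": -0.078, "ty": 0.326, "tz": 0.03, "yaw": 2.17}, {"tx": -0.078, "ty": 0.326, "tz": 0.03, "yaw": 2.17}, {"tx": -0.078, "ty": 0.326, "tz": 0.03, "yaw": 2.17}]}}

```text
clock: 6.65
position: [526.6, 172.0, 310.4]
tool_rot: [0.074, 0.997, 0.0, 0.001]
contact_force: [1.1, -0.5, -3.1]
grip_width: 0.126
```

```bash
python3 go.py 526,173,309.7,171.54
python3 - <<'E'
from h import *
import pickle
for n in("side","top"):
    c=read_camera(n); pickle.dump(c,open(n+"1.pkl","wb"))
    if n=="top": crop(c["image"],165,200,130,90,6,"t5.png")
    else: crop(c["image"],185,90,100,140,5,"s5.png")
E
```

```text
clock 6.65 meas [526.6 172.  310.4] psi 171.51 F [ 1.1 -0.5 -3.1] grip 0.126
```

View pics/s5.png

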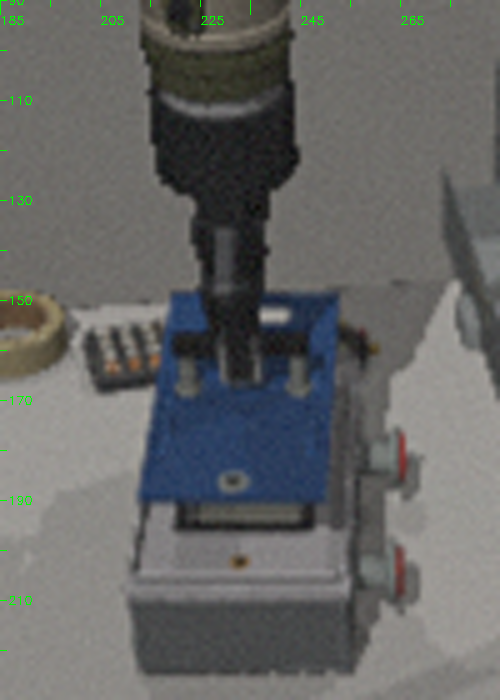

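View pics/t5.png

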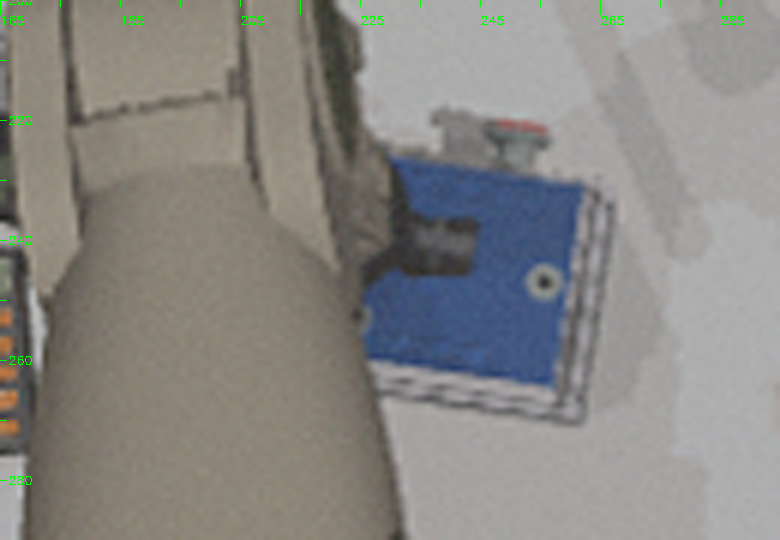

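Most of the cover is visible in the side view, and its screw end in the top view. I'll fit its hovering pose against the box.

```bash
cat > f2.py <<'E'
from fit import *
T=pickle.load(open("top1.pkl","rb"));S=pickle.load(open("side1.pkl","rb"))
z=lambda p,l:[(a,b,p[3]) for a,b in l]
sp=P(185,90,5,[(170,292),(340,292),(326,502),(138,500),(233,482)])
tp=P(165,200,6,[(585,183),(553,386),(544,282)])
ms=lambda p:z(p,[(-50,100),(50,100),(50,-100),(-50,-100),(0,-88)])
mt=lambda p:z(p,[(50,-100),(-50,-100),(0,-88)])
r,e=fit([(S,ms,sp)],[526,173,-.15,125]);print(r.x,np.round(e,1))
r,e=fit([(S,ms,sp),(T,mt,tp)],[526,173,-.15,125]);print(r.x,np.round(e,1))
f=lambda m:(lambda p:m(list(p)+[125.5]))
r,e=fit([(S,f(ms),sp)],[526,173,-.15]);print("S",r.x,np.round(e,1))
r,e=fit([(T,f(mt),tp)],[526,173,-.15]);print("T",r.x,np.round(e,1))
E
python3 f2.py
```

```text
[ 5.26411625e+02  1.60949044e+02 -1.47758791e-01  1.31847430e+02] [ 0.   0.2  0.   0.1  0.3 -0.7 -0.4 -0.2  0.1  0.6]
[ 5.26839001e+02  1.73533715e+02 -1.48713697e-01  1.23040156e+02] [ 0.2  0.4 -0.2  0.4 -0.  -0.9 -0.2 -0.4  0.   0.4 -0.   0.1  0.   0.
  0.1 -0.2]
S [ 5.26758253e+02  1.69903668e+02 -1.47980596e-01] [ 0.2  0.4 -0.1  0.3  0.1 -0.9 -0.2 -0.3  0.1  0.5]
T [ 5.26446970e+02  1.73466478e+02 -1.49047878e-01] [-0.1  0.1 -0.   0.1  0.1 -0.2]
```

Cover and box agree within about 1 mm and 0.006 rad in each camera. I'll lower the cover.

Call:
{"method": "send_rows", "body": {"plan": [{"tx": 0, "ty": 0, "tz": 0.01, "yaw": 0}, {"tx": 0, "ty": 0, "tz": 0.02, "yaw": 0}, {"tx": 0, "ty": 0, "tz": 0.027, "yaw": 0}, {"tx": 0, "ty": 0, "tz": 0.033, "yaw": 0}, {"tx": 0, "ty": 0, "tz": 0.036, "yaw": 0}, {"tx": 0, "ty": 0, "tz": 0.036, "yaw": 0}, {"tx": 0, "ty": 0, "tz": 0.036, "yaw": 0}]}}

```text
clock: 7.62
position: [526.4, 172.3, 274.0]
tool_rot: [0.074, 0.997, 0.0, 0.0]
contact_force: [-0.7, -0.2, -2.8]
grip_width: 0.126
```

Call:
{"method": "send_rows", "body": {"plan": [{"tx": 0, "ty": 0, "tz": 0.003, "yaw": 0}, {"tx": 0, "ty": 0, "tz": 0.006, "yaw": 0}, {"tx": 0, "ty": 0, "tz": 0.009, "yaw": 0}, {"tx": 0, "ty": 0, "tz": 0.01, "yaw": 0}, {"tx": 0, "ty": 0, "tz": 0.01, "yaw": 0}, {"tx": 0, "ty": 0, "tz": 0.01, "yaw": 0}]}}

```text
clock: 8.38
position: [526.1, 172.2, 263.9]
tool_rot: [0.074, 0.997, 0.0, -0.0]
contact_force: [-1.9, 0.2, 0.8]
grip_width: 0.125
```

```bash
python3 go.py 526,173,263.7,171.54
python3 - <<'E'
from h import *
import pickle
for n in("side","top"):
    c=read_camera(n); pickle.dump(c,open(n+"2.pkl","wb"))
    if n=="top": crop(c["image"],165,200,130,90,6,"t6.png")
    else: crop(c["image"],190,130,90,100,6,"s6.png")
E
```

```text
clock 8.38 meas [526.1 172.2 263.9] psi 171.54 F [-1.9  0.2  0.8] grip 0.125
```

View pics/s6.png

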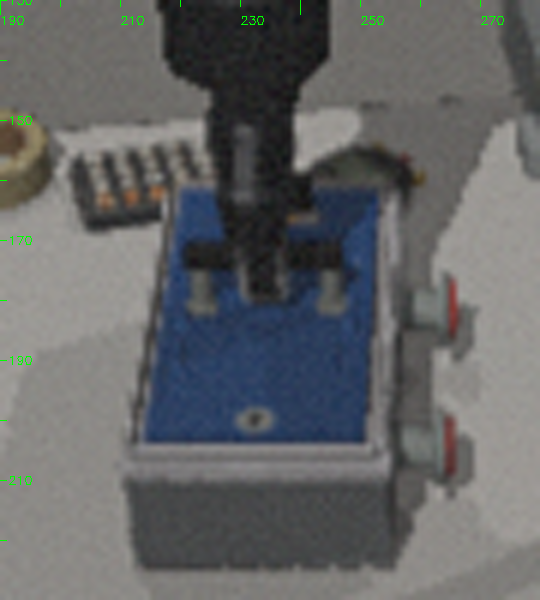

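View pics/t6.png

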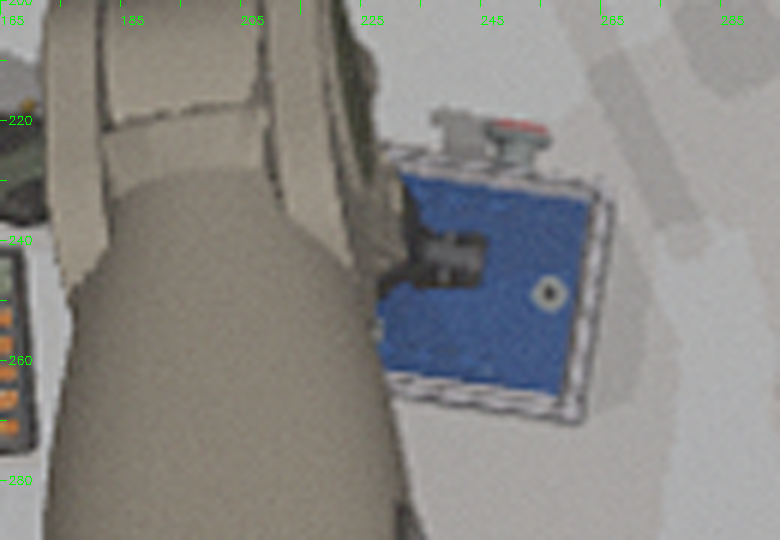

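The cover sits inside the folded edge and the force shows it is supported. I'll release and lift.

Call:
{"method": "send_rows", "body": {"plan": [{"tx": 0, "ty": 0, "tz": 0, "yaw": 0}, {"tx": 0, "ty": 0, "tz": 0, "yaw": 0}, {"tx": 0, "ty": 0, "tz": 0, "yaw": 0}, {"tx": 0, "ty": 0, "tz": 0, "yaw": 0}, {"tx": 0, "ty": 0, "tz": 0, "yaw": 0}, {"tx": 0, "ty": 0, "tz": 0, "yaw": 0}, {"tx": 0, "ty": 0, "tz": -0.01, "yaw": 0}, {"tx": 0, "ty": 0, "tz": -0.03, "yaw": 0}, {"tx": 0, "ty": 0, "tz": -0.07, "yaw": 0}, {"tx": 0, "ty": 0, "tz": -0.11, "yaw": 0}, {"tx": 0, "ty": -0.05, "tz": -0.13, "yaw": 0}, {"tx": 0, "ty": -0.1, "tz": -0.13, "yaw": 0}, {"tx": 0, "ty": -0.15, "tz": -0.13, "yaw": 0}, {"tx": 0, "ty": -0.2, "tz": -0.13, "yaw": 0}, {"tx": 0, "ty": -0.2, "tz": -0.13, "yaw": 0}, {"tx": 0, "ty": -0.2, "tz": -0.13, "yaw": 0}], "hand": 1}}

```text
clock: 10.48
position: [496.8, -25.6, 394.2]
tool_rot: [0.074, 0.997, 0.0, 0.0]
contact_force: [-0.1, -0.8, -0.3]
grip_width: 1.002
```

```bash
python3 go.py 526,173,263.7,171.54
python3 - <<'E'
from h import *
import pickle
for n in("side","top"):
    c=read_camera(n); pickle.dump(c,open(n+"3.pkl","wb"))
    if n=="top": crop(c["image"],170,205,110,75,7,"t7.png")
    else: crop(c["image"],190,130,90,100,6,"s7.png")
E
```

```text
clock 10.47 meas [496.8 -25.6 394.2] psi 171.5 F [-0.1 -0.8 -0.3] grip 1.002
```

View pics/s7.png

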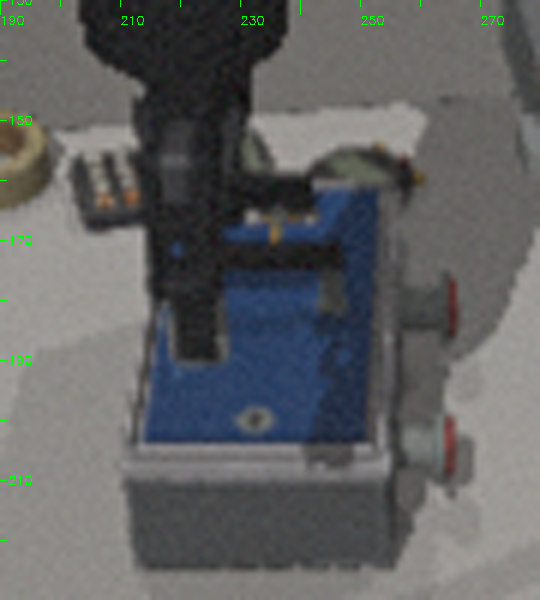

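View pics/t7.png

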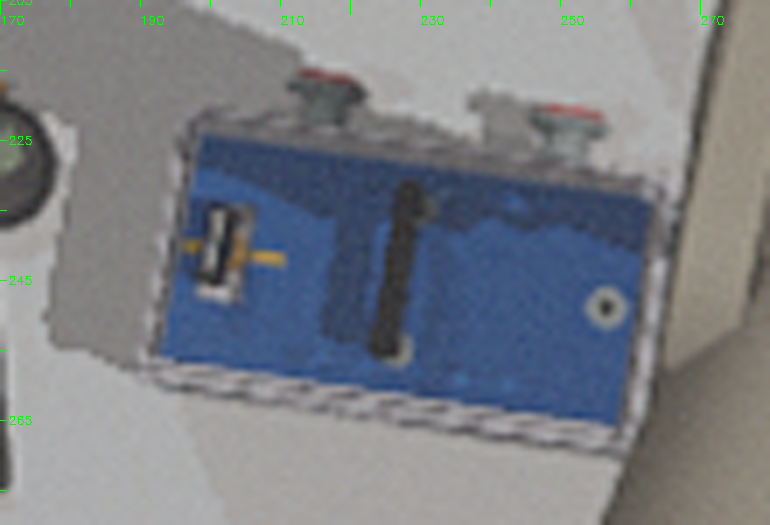

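The wing stands up through the slot, between the yellow marks, at about (201,240) in the top view. I'll zoom in to measure it.

Run:
```python
from h import *
import pickle
c=pickle.load(open("top3.pkl","rb")); crop(c["image"],185,225,36,28,18,"t8.png")
print(at(c,201.1,239.7,103.5))
bx=np.array([526.2,173]);a=-.147
print("expected wing",bx+80*np.array([-np.sin(a),np.cos(a)]))
```

```text
[536.34460826 250.16016273 103.5       ]
expected wing [537.9176921  252.13719538]
```

View pics/t8.png

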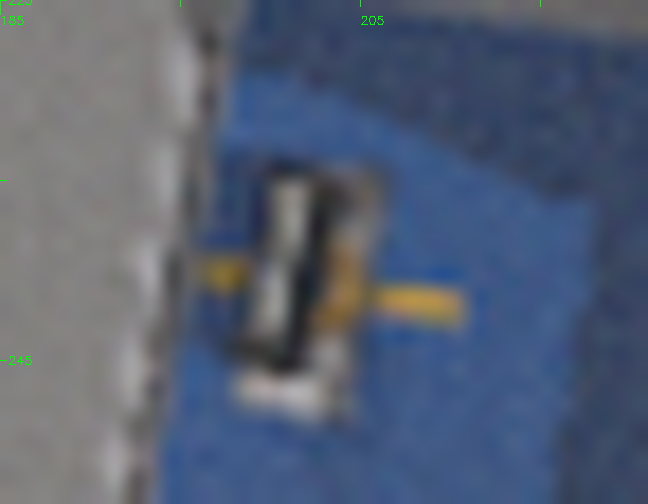

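```bash
python3 go.py 496.6,-24.8,393.7,171.54 537.8,252.1,340,171.54 537.8,252.1,255.7,171.54
```

```text
clock 10.57 meas [496.9 -24.7 394. ] psi 171.62 F [-0.1  0.   0.2] grip 0.998
537.8,252.1,340,171.54 -> [-0.      0.2799  0.0537] yaw 0.0
537.8,252.1,255.7,171.54 -> [-0.      0.2799  0.138 ] yaw 0.0
```

Call:
{"method": "send_rows", "body": {"plan": [{"tx": 0, "ty": 0.05, "tz": 0, "yaw": 0}, {"tx": 0, "ty": 0.11, "tz": 0, "yaw": 0}, {"tx": 0, "ty": 0.17, "tz": 0, "yaw": 0}, {"tx": 0, "ty": 0.225, "tz": 0.02, "yaw": 0}, {"tx": 0, "ty": 0.265, "tz": 0.04, "yaw": 0}, {"tx": 0, "ty": 0.28, "tz": 0.06, "yaw": 0}, {"tx": 0, "ty": 0.28, "tz": 0.08, "yaw": 0}, {"tx": 0, "ty": 0.28, "tz": 0.1, "yaw": 0}, {"tx": 0, "ty": 0.28, "tz": 0.105, "yaw": 0}, {"tx": 0, "ty": 0.28, "tz": 0.105, "yaw": 0}], "hand": 0.6}}

```text
clock: 11.82
position: [537.7, 252.1, 288.8]
tool_rot: [0.073, 0.997, 0.0, -0.0]
contact_force: [0.3, -0.8, 0.7]
grip_width: 0.598
```

```bash
python3 go.py 537.8,252.1,288.7,171.54
python3 - <<'E'
from h import *
c=read_camera("side"); crop(c["image"],190,110,90,100,6,"s9.png")
E
```

```text
clock 11.82 meas [537.7 252.1 288.8] psi 171.62 F [ 0.3 -0.8  0.7] grip 0.598
```

View pics/s9.png

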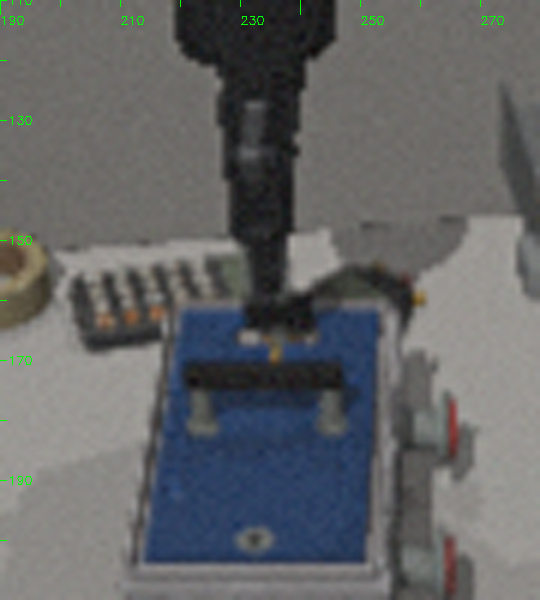

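Run:
```python
from h import *
import pickle
c=pickle.load(open("side3.pkl","rb"))
p=np.array([537.8,252.1]);y=np.array([.147,.989]);x=np.array([.989,-.147])
for d,z in((-22,116),(-22,150),(-26,170)):
    q=p+y*d; print(d,z,[proj(c,[*(q+x*s),z])[0].round(1) for s in(-11,0,11)])
for z in (80,103): print("wing",z,[proj(c,[*(p+x*s),z])[0].round(1) for s in(-17,0,17)])
```

```text
-22 116 [array([230.8, 158.4]), array([234.6, 158.4]), array([238.4, 158.3])]
-22 150 [array([230.1, 148.4]), array([233.9, 148.4]), array([237.7, 148.4])]
-26 170 [array([229.5, 143.2]), array([233.4, 143.2]), array([237.3, 143.2])]
wing 80 [array([230.1, 164.3]), array([235.8, 164.3]), array([241.5, 164.3])]
wing 103 [array([229.6, 157.9]), array([235.3, 157.9]), array([241.1, 157.9])]
```

Finger positions match the projection, and the wing sits about 1 mm further in +x. I'll descend with that shift and close.

Call:
{"method": "send_rows", "body": {"plan": [{"tx": -0.001, "ty": 0, "tz": 0.015, "yaw": 0}, {"tx": -0.001, "ty": 0, "tz": 0.025, "yaw": 0}, {"tx": -0.001, "ty": 0, "tz": 0.031, "yaw": 0}, {"tx": -0.001, "ty": 0, "tz": 0.032, "yaw": 0}, {"tx": -0.001, "ty": 0, "tz": 0.032, "yaw": 0}, {"tx": -0.001, "ty": 0, "tz": 0.032, "yaw": 0}]}}

```text
clock: 12.62
position: [539.2, 251.2, 257.1]
tool_rot: [0.074, 0.997, 0.0, 0.0]
contact_force: [0.2, -0.1, -0.6]
grip_width: 0.6
```

Call:
{"method": "send_rows", "body": {"plan": [{"tx": 0, "ty": 0, "tz": 0, "yaw": 0}, {"tx": 0, "ty": 0, "tz": 0, "yaw": 0}, {"tx": 0, "ty": 0, "tz": 0, "yaw": 0}, {"tx": 0, "ty": 0, "tz": 0, "yaw": 0}, {"tx": 0, "ty": 0, "tz": 0, "yaw": 0}, {"tx": 0, "ty": 0, "tz": 0, "yaw": 0}, {"tx": 0, "ty": 0, "tz": 0, "yaw": 0}], "hand": 0}}

```text
clock: 13.5
position: [539.1, 251.4, 257.1]
tool_rot: [0.074, 0.997, 0.0, 0.0]
contact_force: [-1.6, 0.9, 6.0]
grip_width: 0.097
```

```bash
python3 go.py 538.8,252,256.7,171.54
python3 - <<'E'
from h import *
c=read_camera("side"); crop(c["image"],190,110,90,100,6,"s10.png")
E
```

```text
clock 13.5 meas [539.1 251.4 257.1] psi 171.55 F [-1.6  0.9  6. ] grip 0.097
```

View pics/s10.png

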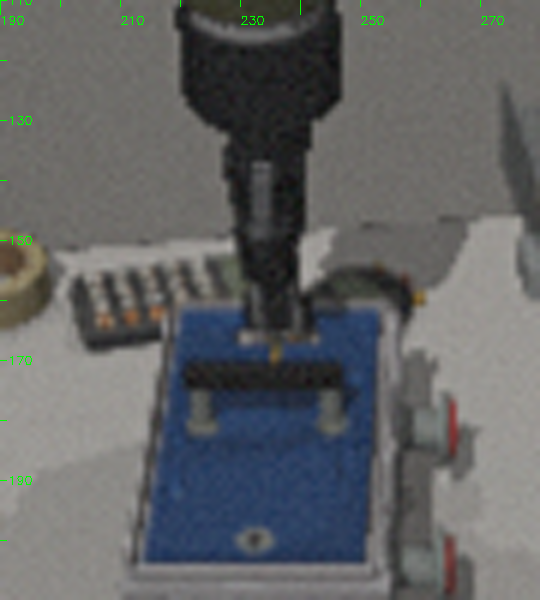

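The wing is gripped, with an opening of about 8 mm. I'll turn it clockwise, sinking 4 mm to follow the cam.

Call:
{"method": "send_rows", "body": {"plan": [{"tx": 0, "ty": 0, "tz": 0, "yaw": 0.7}, {"tx": 0, "ty": 0, "tz": 0.0005, "yaw": 1.4}, {"tx": 0, "ty": 0, "tz": 0.0005, "yaw": 2.1}, {"tx": 0, "ty": 0, "tz": 0.001, "yaw": 2.8}, {"tx": 0, "ty": 0, "tz": 0.001, "yaw": 3.5}, {"tx": 0, "ty": 0, "tz": 0.0015, "yaw": 4.2}, {"tx": 0, "ty": 0, "tz": 0.0015, "yaw": 4.9}, {"tx": 0, "ty": 0, "tz": 0.002, "yaw": 5.6}, {"tx": 0, "ty": 0, "tz": 0.002, "yaw": 6.3}, {"tx": 0, "ty": 0, "tz": 0.0025, "yaw": 7.0}, {"tx": 0, "ty": 0, "tz": 0.003, "yaw": 7.7}, {"tx": 0, "ty": 0, "tz": 0.003, "yaw": 8.4}, {"tx": 0, "ty": 0, "tz": 0.0035, "yaw": 9.1}, {"tx": 0, "ty": 0, "tz": 0.0035, "yaw": 9.8}, {"tx": 0, "ty": 0, "tz": 0.004, "yaw": 10.5}, {"tx": 0, "ty": 0, "tz": 0.004, "yaw": 11.0}, {"tx": 0, "ty": 0, "tz": 0.004, "yaw": 11.2}, {"tx": 0, "ty": 0, "tz": 0.004, "yaw": 11.2}, {"tx": 0, "ty": 0, "tz": 0.004, "yaw": 11.2}]}}

```text
clock: 15.92
position: [539.2, 251.5, 252.4]
tool_rot: [0.755, 0.656, 0.0, -0.0]
contact_force: [1.5, 3.8, -2.1]
grip_width: 0.096
```

```bash
python3 go.py 538.8,252,252.7,81.94
python3 - <<'E'
from h import *
print(env.get_obs()["moment"])
c=read_camera("side"); crop(c["image"],190,110,90,100,6,"s11.png")
E
```

```text
clock 15.93 meas [539.2 251.5 252.4] psi 81.99 F [ 1.5  3.8 -2.1] grip 0.096
[ 0.98827953 -0.39334849 -0.02054227]
```

View pics/s11.png

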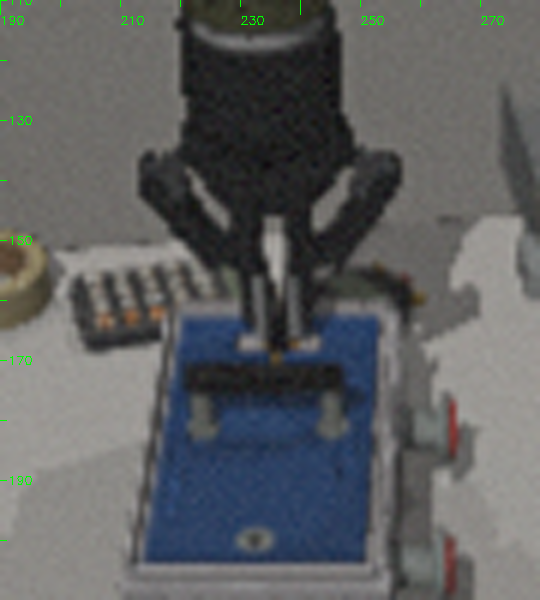

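The fingers are turned a quarter turn with the wing between them. I'll release, lift, move toward the screw side and look.

Call:
{"method": "send_rows", "body": {"plan": [{"tx": 0, "ty": 0, "tz": 0, "yaw": 0}, {"tx": 0, "ty": 0, "tz": 0, "yaw": 0}, {"tx": 0, "ty": 0, "tz": 0, "yaw": 0}, {"tx": 0, "ty": 0, "tz": 0, "yaw": 0}, {"tx": 0, "ty": 0, "tz": -0.01, "yaw": 0}, {"tx": 0, "ty": 0, "tz": -0.04, "yaw": 0}, {"tx": 0, "ty": 0, "tz": -0.08, "yaw": 0}, {"tx": 0, "ty": 0, "tz": -0.1, "yaw": 0}, {"tx": 0, "ty": 0, "tz": -0.1, "yaw": 0}], "hand": 0.4}}

```text
clock: 17.1
position: [539.6, 251.4, 355.3]
tool_rot: [0.755, 0.656, 0.002, 0.001]
contact_force: [0.2, 0.1, -1.0]
grip_width: 0.405
```

```bash
python3 go.py 538.8,252,352.7,81.94 492,-64,352.7,171.54
python3 - <<'E'
from h import *
c=read_camera("side"); crop(c["image"],190,110,90,100,6,"s12.png")
E
```

```text
clock 17.1 meas [539.6 251.4 355.3] psi 81.94 F [ 0.2  0.1 -1. ] grip 0.405
492,-64,352.7,171.54 -> [-0.3194 -0.002  -0.    ] yaw -11.2
```

View pics/s12.png

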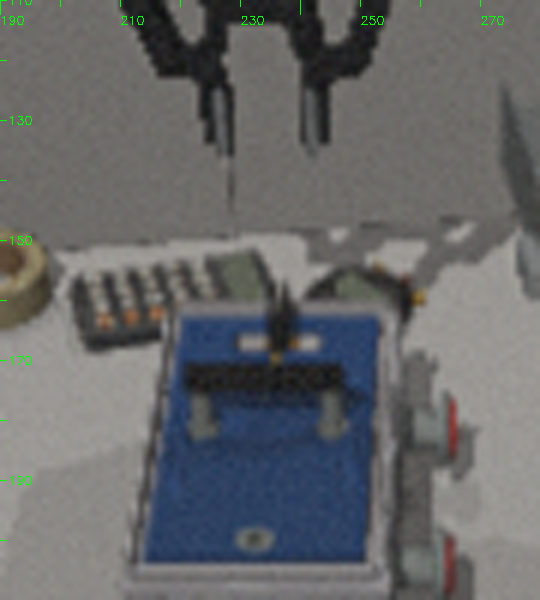

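The wing now stands along the box over the slot. I'll clear the top camera's view, shutting the fingers on the way.

Call:
{"method": "send_rows", "body": {"plan": [{"tx": -0.04, "ty": 0, "tz": -0.02, "yaw": 0}, {"tx": -0.09, "ty": 0, "tz": -0.02, "yaw": 0}, {"tx": -0.15, "ty": 0, "tz": -0.02, "yaw": 0}, {"tx": -0.21, "ty": 0, "tz": -0.02, "yaw": 0}, {"tx": -0.265, "ty": 0, "tz": -0.02, "yaw": 0}, {"tx": -0.31, "ty": 0, "tz": -0.02, "yaw": 0}, {"tx": -0.32, "ty": 0, "tz": -0.02, "yaw": 0}, {"tx": -0.32, "ty": 0, "tz": -0.02, "yaw": 0}, {"tx": -0.32, "ty": 0, "tz": -0.02, "yaw": 0}], "hand": 0}}

```text
clock: 18.27
position: [494.1, -64.6, 372.2]
tool_rot: [0.755, 0.656, -0.0, -0.001]
contact_force: [1.0, -0.3, 0.3]
grip_width: 0.0
```

```bash
python3 go.py 494,-64.8,372.7,81.94 515.7,103.8,300,81.94 515.7,103.8,260,81.94
python3 - <<'E'
from h import *
import pickle
c=read_camera("top");pickle.dump(c,open("top4.pkl","wb")); crop(c["image"],170,205,110,75,7,"t13.png")
E
```

```text
clock 18.27 meas [494.1 -64.6 372.2] psi 82.01 F [ 1.  -0.3  0.3] grip 0.0
515.7,103.8,300,81.94 -> [ 0.17   -0.0022  0.0727] yaw 0.0
515.7,103.8,260,81.94 -> [ 0.17   -0.0022  0.1127] yaw 0.0
```

View pics/t13.png

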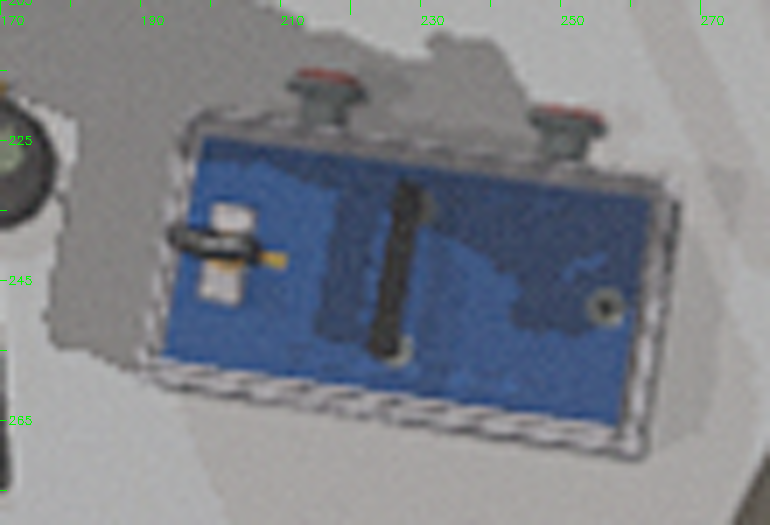

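The wing's white line now points along the box and meets the yellow mark at about (208,242). Next I'll press the screw end.

Call:
{"method": "send_rows", "body": {"plan": [{"tx": 0.04, "ty": -0.002, "tz": 0, "yaw": 0}, {"tx": 0.09, "ty": -0.002, "tz": 0.01, "yaw": 0}, {"tx": 0.14, "ty": -0.002, "tz": 0.03, "yaw": 0}, {"tx": 0.165, "ty": -0.002, "tz": 0.06, "yaw": 0}, {"tx": 0.17, "ty": -0.002, "tz": 0.09, "yaw": 0}, {"tx": 0.17, "ty": -0.002, "tz": 0.108, "yaw": 0}, {"tx": 0.17, "ty": -0.002, "tz": 0.112, "yaw": 0}, {"tx": 0.17, "ty": -0.002, "tz": 0.112, "yaw": 0}, {"tx": 0.17, "ty": -0.002, "tz": 0.112, "yaw": 0}]}}

```text
clock: 19.45
position: [516.4, 103.1, 261.7]
tool_rot: [0.755, 0.656, 0.001, 0.001]
contact_force: [0.3, 0.5, -0.8]
grip_width: -0.0
```

Call:
{"method": "send_rows", "body": {"plan": [{"tx": 0, "ty": 0, "tz": 0.003, "yaw": 0}, {"tx": 0, "ty": 0, "tz": 0.006, "yaw": 0}, {"tx": 0, "ty": 0, "tz": 0.008, "yaw": 0}, {"tx": 0, "ty": 0, "tz": 0.01, "yaw": 0}, {"tx": 0, "ty": 0, "tz": 0.011, "yaw": 0}, {"tx": 0, "ty": 0, "tz": 0.012, "yaw": 0}, {"tx": 0, "ty": 0, "tz": 0.012, "yaw": 0}, {"tx": 0, "ty": 0, "tz": 0.012, "yaw": 0}]}}

```text
clock: 20.45
position: [515.9, 102.8, 248.8]
tool_rot: [0.755, 0.656, -0.0, 0.0]
contact_force: [-1.5, -1.6, 3.7]
grip_width: -0.002
```

```bash
python3 go.py 515.7,103.8,248.7,81.94
python3 - <<'E'
from h import *
c=read_camera("side"); crop(c["image"],190,130,90,100,6,"s14.png")
E
```

```text
clock 20.45 meas [515.9 102.8 248.8] psi 81.93 F [-1.5 -1.6  3.7] grip -0.002
```

View pics/s14.png

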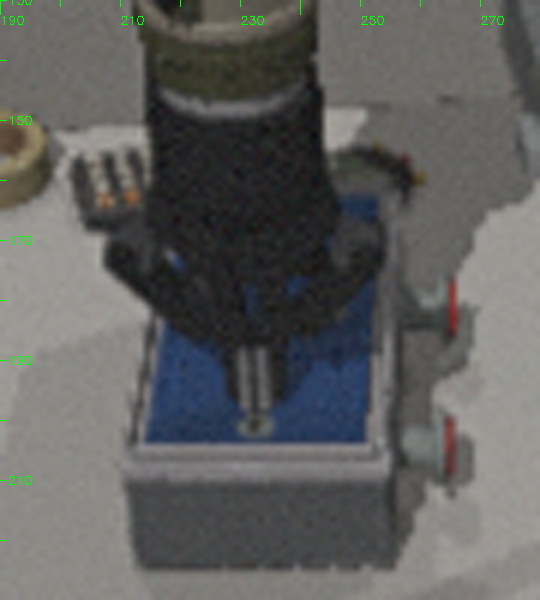

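Contact is made at about 3.7 N, just inboard of the screw hole. I'll press further in small steps.

Call:
{"method": "send_rows", "body": {"plan": [{"tx": 0, "ty": 0, "tz": 0.0005, "yaw": 0}, {"tx": 0, "ty": 0, "tz": 0.001, "yaw": 0}, {"tx": 0, "ty": 0, "tz": 0.001, "yaw": 0}, {"tx": 0, "ty": 0, "tz": 0.001, "yaw": 0}]}}

```text
clock: 21.0
position: [515.9, 102.9, 248.5]
tool_rot: [0.755, 0.656, 0.0, 0.0]
contact_force: [-4.0, -3.8, 9.2]
grip_width: 0.0
```

Call:
{"method": "send_rows", "body": {"plan": [{"tx": 0, "ty": 0, "tz": 0.0005, "yaw": 0}, {"tx": 0, "ty": 0, "tz": 0.001, "yaw": 0}, {"tx": 0, "ty": 0, "tz": 0.001, "yaw": 0}, {"tx": 0, "ty": 0, "tz": 0.001, "yaw": 0}]}}

```text
clock: 21.5
position: [515.8, 102.8, 248.5]
tool_rot: [0.755, 0.656, 0.0, 0.001]
contact_force: [-4.6, -3.1, 16.4]
grip_width: 0.001
```

The position stopped at 248.5 mm while the force rose to 16 N, so the cover is on metal. I'll check the pictures.

```bash
python3 go.py 515.7,103.8,246.7,81.94
python3 - <<'E'
from h import *
c=read_camera("side"); crop(c["image"],190,130,90,100,6,"s15.png")
c=read_camera("top"); crop(c["image"],130,120,270,195,2,"t15.png"); crop(c["image"],170,205,110,75,7,"t15b.png")
E
python3 go.py 515.7,103.8,246.7,81.94
```

```text
clock 21.5 meas [515.8 102.8 248.5] psi 81.93 F [-4.6 -3.1 16.4] grip 0.001
clock 21.6 meas [515.8 102.8 248.5] psi 81.94 F [-6.4 -3.6 16.7] grip -0.0
```

View pics/s15.png

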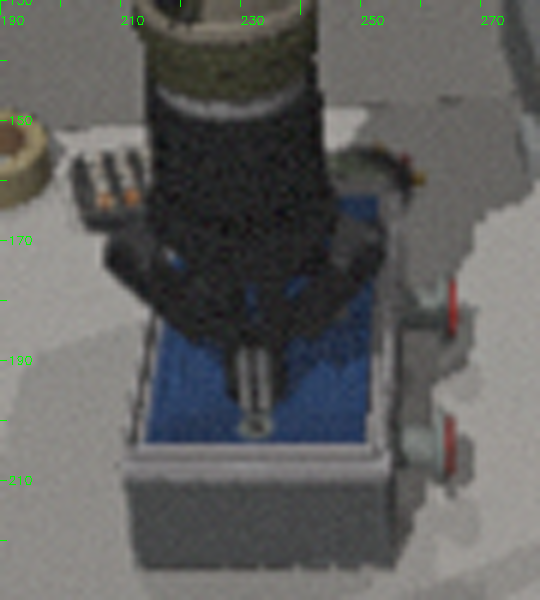

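View pics/t15b.png

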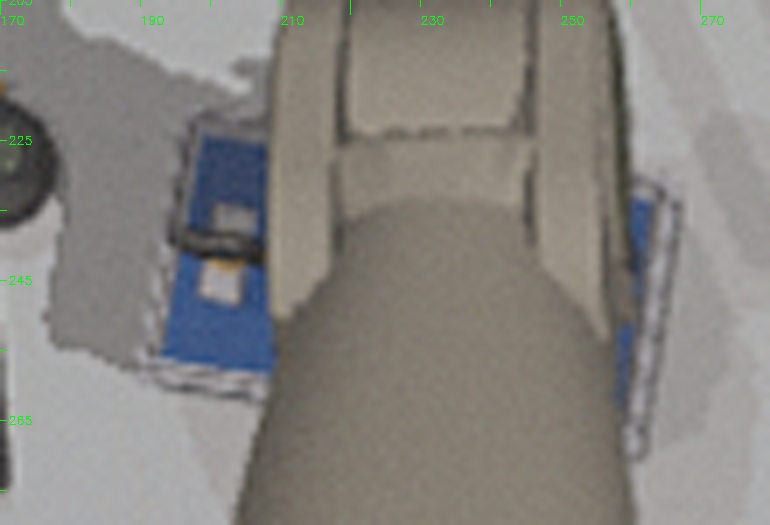

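View pics/t15.png

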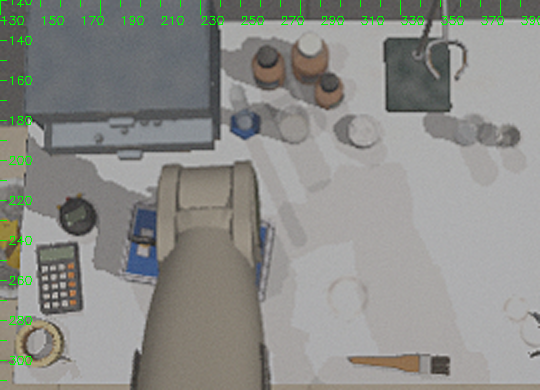

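The wing is along the box, the screw end sits flush inside the edge with the hole just clear of the fingers, and the bystanders are where they were. I'm handing in.

```bash
python3 -c "
from plant import env
print(env.job_done())
o=env.get_obs();print(o['clock'],o['position'],o['contact_force'])"
```

```text
the job is handed in; nothing more can be done
None
the job is handed in; nothing more can be done
```

The cover is refitted on the filter box, the wing is locked, and the arm is still holding the screw end down. I handed in at about 21.6 s of the 54 s; no verdict was reported.

- **Cover placing:** before lowering, the cover matched the box within about 1 mm and 0.006 rad in each camera. It then lay inside the folded edge with the wing up through the slot, and I let go of it.
- **Wing:** I turned it about 90° clockwise. The top picture showed it along the box, meeting the yellow mark.
- **Screw end:** I pressed with closed fingers about 10 mm inward of `cover_screw_end`, leaving the screw hole free. The tool stopped moving at 248.5 mm while the force rose from 9 to about 16.5 N, so the cover appears to be on metal. That is also the height expected for a flush cover, within about 0.5 mm.
- **Bystanders:** in the last pictures they stood where they were at the start; this was by eye only.

**Disagreements and limits:**
- The two cameras differ by 2–4 mm in y, so I aligned the cover to the box within each camera.
- A sideways force of about 7 N showed during the press, with no visible movement of the cover.
- The wing angle and gasket squeeze were judged from pictures, pose and force, because neither could be read directly.

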